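Tip the slate out of its stand and lay it on the cork mat

TASK

The slate tile lies flush in its wooden stand, too snug to grip: press down the end beside the stand's low, brass-dotted wall until the tile is fully tipped, and its other end will rise and stay up. Then lift the tile out by the raised end and lay it flat on the cork mat, same side up, lengthwise and with all of it on the mat, and let go; do not drop it, and leave the cup, the glass and the wooden mill where they stand.

Things in the scene. Friction and masses are not known exactly. Their poses are not given: they have to be found in the camera images.
- slate: Dark grey slate tile, 150 (x) x 56 (y) x 8 (z) mm, about 0.17 kg, loose. Origin: centre of its underside; x along its length, z up out of its upper face. At the start it lies level in the stand, its x along the stand's x, its upper face flush with the stand's side walls (42 mm above the worktop); its +x end is the one to press.
- stand: Wooden stand, fixed, 180 (x) x 86 (y) x 42 (z) mm outside, with an open recess 156 x 62 mm (walls 12 mm thick). Origin: centre of its underside on the worktop; x along its length. The wall at its +x end, marked with a 10 mm brass dot, is lower (34 mm); that is the end to press. Under the tile, the recess is hollow down to 4 mm above the worktop.
- rocker (a joint): Stiff pivot (rad) of the 100 x 50 mm wooden rocker under the slate; axle along the stand's y axis at its middle, 28 mm up, 6 mm below the slate. 0 = level (start), 0.36 = stop: +x end down, the slate's -x end about 26 mm up. Turns only that way; takes about 6 N pressed 50 mm from the middle (17 mm travel there); stays where left. The slate may slide some mm down the slope.
- mat: Cork mat, fixed flat on the worktop, 200 (x) x 110 (y) x 4 (z) mm. Origin: centre of its underside; x along its length.
- glass_1: Clear drinking glass, 66 mm wide, 82 mm high, standing upright; origin at the centre of its underside. Leave alone.
- mug_3: Small white cup with handle, 62 x 85 x 51 mm; origin under its middle. The one cup on the worktop. Leave alone.
- mill_2: Turned dark wooden mill, 58 mm wide, 150 mm high; origin at the centre of its underside. Leave alone.

How it is judged (in metres and radians):
On the way, in this order (a step that is already met when the one before it is completed fails the run):
1. the slate is tipped in its stand: rocker past 0.28 rad with the slate resting on it (tilted more than 0.2 rad, its origin below 70 mm) (value of joint rocker above 0.28 rad and angle between slate's own z axis and vertical above 0.2 rad and height (world z) of slate below 0.07 m and horizontal distance between slate and stand below 0.03 m), for 0.2 s.
2. the slate is lifted clear of the stand (its origin above 75 mm) (height (world z) of slate above 0.075 m), for 0.1 s.
At the end, for the whole second after the job is handed in: The slate lies at rest, flat (within 0.06 rad) and same side up on the cork mat, its centre within 30 mm of the mat's centre along each of the mat's axes, lengthwise within 0.4 rad either way round, released (x of slate in the frame of mat between -0.03 and 0.03 m and y of slate in the frame of mat between -0.03 and 0.03 m and angle between the x axis of slate and the x axis of mat, either way round below 0.4 rad and angle between slate's own z axis and vertical below 0.06 rad and z of slate in the frame of mat below 0.008 m and linear speed of slate below 0.02 m/s); the robot touches nothing.
It fails at once if the slate is dropped or flung (faster than 0.7 m/s with no finger holding it) (linear speed of slate above 0.7 m/s and contact force between the fingers and slate below 0.1 N).
It fails at once if the drinking glass is moved more than 30 mm or tipped (distance of glass_1 from where it was at the start of the episode above 0.03 m or angle between glass_1's own z axis and vertical above 0.35 rad).
It fails at once if the white cup is moved more than 30 mm or tipped (distance of mug_3 from where it was at the start of the episode above 0.03 m or angle between mug_3's own z axis and vertical above 0.35 rad).
It fails at once if the wooden mill is moved more than 30 mm or tipped (distance of mill_2 from where it was at the start of the episode above 0.03 m or angle between mill_2's own z axis and vertical above 0.35 rad).
It also fails if it takes over 51 s, if anything falls off the work surface, if the arm or the gripper's body presses on something with over 40 N, if the wrist force passes 120 N, or if a joint passes its speed limit or range.

ROBOT

A 6-joint arm with a two-finger parallel gripper is mounted at the origin on a cart in front of the work surface, level with it; the furniture and walls round the work are solid. World frame = base frame: x ahead of the robot, y to its left, z up, the work surface at z = 0. Lengths are in mm, angles in rad, forces in N, time in s.
With the tool pointing down it reaches from about 350 to 975 mm from the base axis. Payload 7.1 kg.
Tool frame: the origin (TCP) lies on the centre line of the jaws, within the pads' length; the fingertips stand 25 mm ahead of it and the grasp point (between the pads) lies 6 mm ahead of it; z points along the fingers, y is the line along which they close (so a half turn about z gives the same grasp; the last joint's range is limited). The gripper opens to 88 mm and grips with 3 to 60 N. Pads are 20 mm wide; open, the fingers measure 115 mm over their backs; the gripper's body (75 mm by 178 mm) begins 61 mm behind the grasp point.
Start: joints at [-1.159, 0.423, 1.63, -0, 1.089, -0.019], TCP at [261.014, -567.871, 247.675] pointing down, gripper open.
Joint ranges: [-3, 3], [-0.9, 2.11], [0.09, 2.58], [-1.31, 4.45], [0.11, 2.69], [-2.54, 2.54]. Speed limits (rad/s): [2.39, 2.39, 3.01, 3.14, 3.14, 3.14].

INTERFACE

Orientations are given as a rotation vector (axis times angle).
In Python, from cell import * gives the robot as it stands.
- The arm moves only by the tool carry_out, never from a script. Its argument "plan" is text: rows parted by semicolons, each of 6 numbers parted by spaces: the shift along the tool's x, y, z in units of 0.25 m (1.0 is 0.25 m), then the turn, a rotation vector about the tool's x, y, z in units of 30 degrees (1.0 is 30 degrees). A call has 1 to 10 rows; each row is the pose to reach, as a shift and turn from the pose commanded when the call began, along the tool's axes at that moment; what a row does not reach only later rows make up. A row lasts 1/8 s, in which the tool goes at most 62.5 mm and 10.7 degrees, less where a joint would pass 70% of its speed; a pose out of reach is approached as far as the arm can. A call with a number of a shift or a turn outside -1 to 1 is refused whole. A call with a gripper value outside its range is refused whole. "grip" is the opening, from 0 (shut) to 1 (fully open), set as the call begins (left out, the last holds). The fingers move at their own pace and stop on an object; "newtons" is the grip in N (left out, the last holds). Time passes only in rows, so rows that repeat a pose let the fingers close. It gives the time, the measured TCP pose, the force, the opening and the grip force at its end, in the units of the state.
- get_obs(): the state, without advancing time (a new reading comes with each control period).
- get_image(name): name is "side" or "top" or "wrist"; returns (picture, depth): 384x512x3 uint8, red, green, blue; 384x512 float32, mm along the optical axis (not along the pixel's ray), 0 where there is no reading.
- get_calibration(name): a dict with "fov_y" (degrees; the focal length in pixels is half the picture's height over the tangent of half this angle, whatever the lens; pixels are square), "cx", "cy" (the principal point, pixels), "xyz" and "orientation" of the camera in the world. Camera axes: x right, y up, looking along -z (the intrinsics and any distortion apply to the point x, -y, -z); pixel columns grow to the right and rows downward; lengths in mm; the calibration is good to about 2 mm. A picture is of the moment at which its call begins: read the wrist's pose just before it. get_calibration takes no time and is no camera call; for the wrist camera it gives the pose at the moment of the call.
- job_done(): hands the job in; it is judged then, once.
The state is a dict: "t": time; "q": joint angles; "qd": joint speeds; "effort": joint torques, N m; "tool_pos": TCP position; "orientation": TCP orientation; "contact_force": force on the tool from outside, world axes, zero at the start; "ft_torque": the same for the moment, N m; "grip_width": finger opening in mm; "gripper_force": force on a finger pad.
Only numpy, scipy, OpenCV 4.12 (cv2) and the standard library are available. Lean on these libraries where they do the work, as an engineer would, in place of code of your own. Each camera call takes 0.05 s, during which the arm holds its last target. There are 200 camera calls.

## Working session

There is one attempt and no reset: what is moved stays moved. The work goes in short steps, Python scripts to look and compute and a tool call to move; the robot and the scene stay as the last step left them, time stands still between calls to the robot, and variables do not carry over. Pictures are saved under pics/ and viewed, at most 10 in all, crops included, and the job is handed in when it is done.

Besides the shell and the picture viewer there is one more tool, called after "Request:" by a JSON object that holds its "api" and its "payload", one argument or row to a line. carry_out: Moves the arm, as the interface text tells. Shifts and turns lie within -1 to 1; 1 stands for 0.25 m of shift or 30 degrees of turn. Its arguments: {"type":"object","properties":{"plan":{"type":"string"},"grip":{"type":"number"},"newtons":{"type":"number"}},"required":["plan"]}

```bash
mkdir -p pics; ls
python3 - <<'E'
from cell import *
import cv2,numpy as np
o=get_obs();print({k:np.round(v,3) for k,v in o.items()})
ims=[]
for n in("top","side"):
    c=get_calibration(n);print(n,c)
    p,d=get_image(n);np.savez(f"/tmp/{n}0.npz",p=p,d=d)
    ims.append(p)
    cv2.imwrite(f"pics/{n}0.png",p[:,:,::-1])
print(get_calibration("wrist"))
E
```

```text
pics
{'t': np.float64(0.0), 'q': array([-1.159,  0.424,  1.631, -0.   ,  1.089, -0.019]), 'qd': array([-0.002,  0.001,  0.001, -0.001,  0.001,  0.   ]), 'effort': array([ 0.0000e+00, -5.4463e+01, -2.7366e+01,  6.4000e-02,  2.3000e-02,
       -0.0000e+00]), 'tool_pos': array([ 260.806, -567.415,  246.902]), 'orientation': array([-3.068, -0.671,  0.   ]), 'contact_force': array([ 0.742,  0.442, -0.057]), 'ft_torque': array([-0.023, -0.001,  0.04 ]), 'gripper_force': np.float64(0.0), 'grip_width': np.float64(87.665)}
top {'fov_y': 42.30935407632084, 'cx': 249.6067433797121, 'cy': 198.7287681967621, 'xyz': array([ 447.66567214,   13.09444429, 1450.73286053]), 'orientation': array([ 0.04407644, -0.03467385, -1.5765115 ])}
side {'fov_y': 42.982070528904174, 'cx': 249.57075181603201, 'cy': 196.48633686572344, 'xyz': array([-619.0885299 , -763.15350132, 1229.75811628]), 'orientation': array([ 0.7990468 , -0.41707845, -0.88065571])}
{'fov_y': 67.83448022814811, 'cx': 257.5027898974896, 'cy': 191.32345350177738, 'xyz': array([ 321.56331562, -538.4195967 ,  384.16071211]), 'orientation': array([-0.22045144,  0.14327941, -1.13397464])}
```

View pics/top0.png

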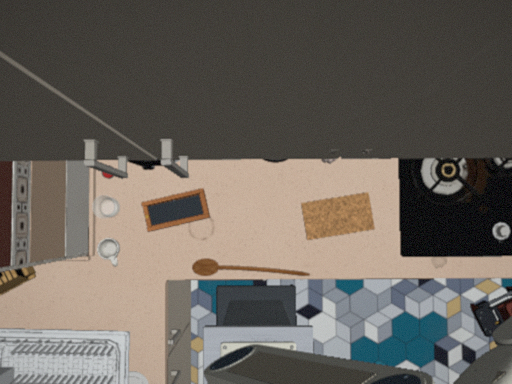

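View pics/side0.png

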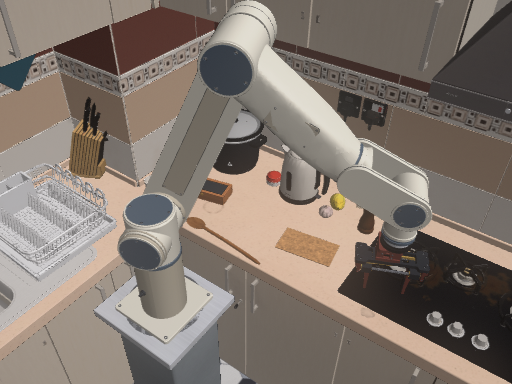

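```bash
cat > h.py <<'E'
import cv2,numpy as np
from scipy.spatial.transform import Rotation as R
from cell import *
def ray(c,uv):
    f=192/np.tan(np.radians(c["fov_y"])/2)
    uv=np.atleast_2d(np.asarray(uv,float))
    d=np.c_[(uv[:,0]-c["cx"])/f,-(uv[:,1]-c["cy"])/f,-np.ones(len(uv))]
    return R.from_rotvec(c["orientation"]).apply(d)
def onplane(c,uv,z):
    d=ray(c,uv);return c["xyz"]+d*((z-c["xyz"][2])/d[:,2])[:,None]
def bydepth(c,uv,D):
    return c["xyz"]+ray(c,uv)*np.atleast_1d(D)[:,None]
def proj(c,P):
    f=192/np.tan(np.radians(c["fov_y"])/2)
    q=R.from_rotvec(c["orientation"]).inv().apply(np.atleast_2d(P)-c["xyz"])
    return np.c_[c["cx"]-f*q[:,0]/q[:,2],c["cy"]+f*q[:,1]/q[:,2]]
def blob(mask):
    n,l,s,ce=cv2.connectedComponentsWithStats(mask.astype(np.uint8))
    k=1+np.argmax(s[1:,4]);return l==k
def rect(m):
    cs,_=cv2.findContours(m.astype(np.uint8),0,2);return cv2.boxPoints(cv2.minAreaRect(max(cs,key=cv2.contourArea)))
def tri(c1,u1,c2,u2):
    a=ray(c1,u1)[0];b=ray(c2,u2)[0]
    s=np.linalg.lstsq(np.c_[a,-b],c2["xyz"]-c1["xyz"],rcond=None)[0]
    p,q=c1["xyz"]+a*s[0],c2["xyz"]+b*s[1];return (p+q)/2,np.linalg.norm(p-q)
E
python3 - <<'E'
from h import *
z=np.load("/tmp/top0.npz");p,d=z["p"],z["d"];c=get_calibration("top")
z2=np.load("/tmp/side0.npz");p2,d2=z2["p"],z2["d"];c2=get_calibration("side")
hsv=cv2.cvtColor(p,cv2.COLOR_RGB2HSV)
h2=cv2.cvtColor(p2,cv2.COLOR_RGB2HSV)
print("px",hsv[210,176],hsv[228,160],hsv[216,338],hsv[180,250], "side",h2[247,305],h2[187,215],h2[195,222])
def sub(m,x0,y0,x1,y1):
    k=np.zeros_like(m);k[y0:y1,x0:x1]=m[y0:y1,x0:x1];return k
dark=blob(sub(hsv[:,:,2]<90,130,180,220,240))
wood=blob(sub((hsv[:,:,1]>120),130,180,220,240)|dark)
mat=blob(sub(hsv[:,:,1]>110,290,185,385,245))
for n,m,h in(("slate",dark,42),("stand",wood,42),("mat",mat,4)):
    b=rect(m);P=onplane(c,b,h);ctr=P.mean(0)
    e=[P[(i+1)%4]-P[i] for i in(0,1)];L=[np.linalg.norm(v) for v in e];l=e[int(np.argmax(L))]
    yy,xx=np.nonzero(m);D=bydepth(c,np.c_[xx,yy],d[m])
    print(n,ctr.round(1),"size",np.round(L,1),"yaw",round(np.arctan2(l[1],l[0])%np.pi,3),"depth z med",np.median(D[:,2]).round(1),"mask ctr",onplane(c,[[xx.mean(),yy.mean()]],h).round(1))
    print("  side px",proj(c2,[ctr]).round(1))
a=cv2.resize(p[170:260,85:225],None,fx=5,fy=5,interpolation=2)
b=cv2.resize(p2[160:220,170:270],None,fx=5,fy=5,interpolation=2)
cv2.imwrite("pics/crop.png",np.vstack([cv2.resize(a,(700,450))[:290],cv2.copyMakeBorder(b,0,0,0,200,0)])[:,:,::-1])
E
```

```text
px [87 42 61] [ 12 112 134] [ 16 129 160] [ 15  55 198] side [ 14 119 176] [ 8 15 69] [ 12 136 158]
slate [489.3 233.9  42. ] size [150.5  59. ] yaw 1.788 depth z med 42.2 mask ctr [[489.6 233.4  42. ]]
  side px [[206. 184.]]
stand [488.9 232.7  42. ] size [178.6  83.7] yaw 1.794 depth z med 41.9 mask ctr [[489.2 232.7  42. ]]
  side px [[206.2 184.1]]
mat [ 469.  -233.5    4. ] size [195.7 106.1] yaw 1.73 depth z med 4.0 mask ctr [[ 468.8 -233.6    4. ]]
  side px [[306.2 244.9]]
```

View pics/crop.png

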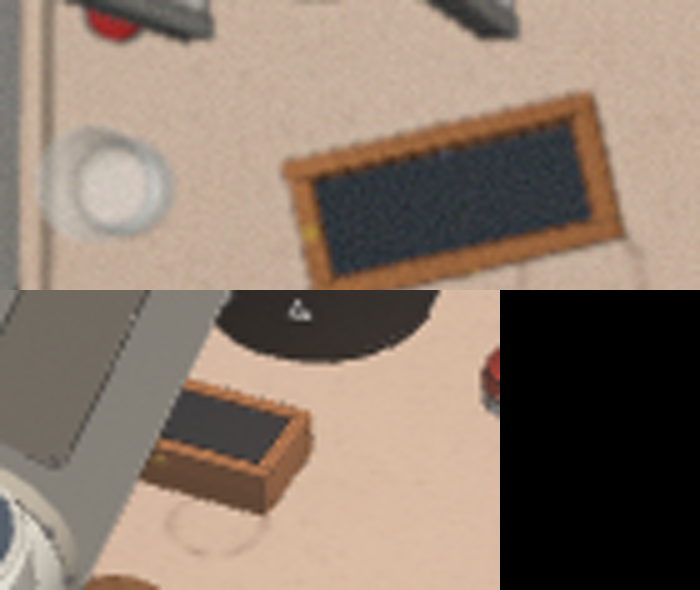

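```bash
cat >> h.py <<'E'
def go(P0,R0,P1,R1):
    """row (units) from commanded pose to target"""
    s=R0.inv().apply(np.asarray(P1,float)-P0)/250
    r=(R0.inv()*R1).as_rotvec()/np.radians(30)
    return np.r_[s,r]
YS=1.79
def toolrot(yaw,tilt=0.):
    """tool down, tool x along -heading(yaw) , tilt: leaning as slate tipped by tilt (its +x end down)"""
    S=R.from_euler("z",yaw)*R.from_euler("y",tilt)
    return S*R.from_matrix(np.array([[-1,0,0],[0,1,0],[0,0,-1.]]).T)
E
python3 - <<'E'
from h import *
o=get_obs();R0=R.from_rotvec(o["orientation"]);print(R0.as_matrix().round(3))
for y in(YS,YS+np.pi): print((R0.inv()*toolrot(y)).as_rotvec())
for n in("top","side"):
    z=np.load(f"/tmp/{n}0.npz");d=z["d"];c=get_calibration(n)
    vv,uu=np.nonzero(d>0);P=bydepth(c,np.c_[uu,vv],d[d>0])
    # occupancy map: 50mm cells max z
    m=(P[:,0]>350)&(P[:,0]<750)&(P[:,1]>-500)&(P[:,1]<500)
    Q=P[m]
    print(n)
    G=np.full((8,20),-1)
    for q in Q:
        i,j=int((q[0]-350)//50),int((q[1]+500)//50);G[i,j]=max(G[i,j],int(q[2]))
    print("y from -500 step 50; x 350..700");print(G)
c=get_calibration("top")
print("glass",onplane(c,[[107,207]],40),"cup",onplane(c,[[109,247]],25),"dot",onplane(c,[[147,216]],34))
c2=get_calibration("side");z=np.load("/tmp/side0.npz");print("mill side",bydepth(c2,[[367,222],[370,205]],[z["d"][222,367],z["d"][205,370]]))
E
```

```text
[[ 0.909  0.418 -0.001]
 [ 0.418 -0.909  0.001]
 [ 0.    -0.001 -1.   ]]
[-1.00989548e-03  1.21563056e-03  1.78239011e+00]
[-1.14728282e-03 -9.53115009e-04 -1.35920199e+00]
top
y from -500 step 50; x 350..700
[[  18   19    9   10   11    8    7    8    7    6    7    9    8    8
     9    9    8   55   56  521]
 [  18   18    9   13   12   13   10    9    9    9    7   12    8    9
    48   51   48    9   57  524]
 [  18   19    9   13   11   13   12   10    8    8    9    9   49   49
    51   51   49   85   87  525]
 [  65   17  747  834  931 1042 1135 1226 1228 1228 1229 1231 1231 1183
  1080  968  886  779   88  526]
 [  61   28  753  846  949 1045 1140 1225 1226 1227 1228 1229 1230 1184
  1086  989  891  786  687  527]
 [  37   30    6    7    7   38   40    8   43   38   10    8   10    7
   188  192  191    9   15  270]
 [  -1   -1   -1   -1   -1   -1   -1   -1   -1   -1   -1   -1   -1   -1
    -1   -1   -1   -1   -1   -1]
 [  -1   -1   -1   -1   -1   -1   -1   -1   -1   -1   -1   -1   -1   -1
    -1   -1   -1   -1   -1   -1]]
side
y from -500 step 50; x 350..700
[[ 16  18   4
[... 211 characters left out ...]
 48  46  -1  -1  -1
   -1 706]
 [869 860 851 839 831 821 810 801 790 781 769 761 759 741 740 720 711 698
  689 693]
 [869 859 850 839 830 819 810 799 790 778 770 759 750 740 730 721 711 699
  690 673]
 [ -1  14 104  52   7  50  40 147 191 185   9   9   5 192 196 128  27  -1
   -1 635]
 [ -1   9 100 101  39  52 148 179 199 199 182  51 158 196 205 200  -1  -1
   -1 613]
 [ -1   2   8   5  42  59 128 134  -1  -1 189  48 162 198 205 209  -1  -1
   -1 586]]
glass [[497.35421016 427.82420931  40.        ]] cup [[383.06524481 425.51361354  25.        ]] dot [[471.13225163 314.8630707   34.        ]]
mill side [[ 656.05579675 -368.65313886   47.22410796]
 [ 171.25997199 -516.97030976  545.62756256]]
```

```bash
cat >> h.py <<'E'
def tr(yaw,tilt=0.):
    """tool z into the slate; tool x along slate +x, slate tipped by tilt"""
    return R.from_euler("z",yaw)*R.from_euler("y",tilt)*R.from_euler("x",np.pi)
def apply(P0,R0,row):
    row=np.asarray(row,float);return P0+R0.apply(row[:3]*250),R0*R.from_rotvec(row[3:]*np.radians(30))
E
python3 - <<'E'
from h import *
R0=R.from_rotvec([-3.068,-.671,0]);P0=np.array([261.014,-567.871,247.675])
ex=np.array([np.cos(YS),np.sin(YS),0]);ct=np.array([489,233,0])
P1=ct+30*ex+[0,0,248]
R1=tr(YS);dr=(R0.inv()*R1).as_rotvec();print(dr)
P,Q=P0,R0
for k in range(1,5):
    Pt=P0+(P1-P0)*k/4;Rt=R0*R.from_rotvec(dr*k/4)
    row=go(P,Q,Pt,Rt).round(2);print(*row);P,Q=apply(P,Q,row)
print(P,Q.as_rotvec(),R1.as_rotvec())
z=np.load("/tmp/top0.npz");c=get_calibration("top");d=z["d"];vv,uu=np.nonzero(d>0);W=bydepth(c,np.c_[uu,vv],d[d>0])
m=(W[:,2]>100)&(W[:,2]<260)&(W[:,1]>100)&(W[:,1]<450);print("pot near",W[m][np.argsort(W[m][:,0])[:6]].round(0))
E
```

```text
[-7.25645954e-04 -9.05097574e-04 -1.35936223e+00]
0.55 -0.66 0.0 -0.0 -0.0 -0.65
0.74 -0.44 0.0 -0.0 -0.0 -0.65
0.84 -0.17 0.0 -0.0 -0.0 -0.65
0.85 0.12 0.0 -0.0 -0.0 -0.65
[483.20085981 261.76875336 248.49355123] [-1.96215908e+00 -2.45240644e+00 -1.06021031e-03] [1.96512532e+00 2.45109912e+00 1.50086534e-16]
pot near [[ 30. 370. 123.]
 [ 31. 372. 126.]
 [ 31. 377. 126.]
 [ 32. 374. 128.]
 [ 33. 378. 123.]
 [ 34. 370. 127.]]
```

Request:
{"api": "carry_out", "payload": {
  "plan": "0.55 -0.66 0 0 0 -0.65;0.55 -0.66 0 0 0 -0.65;0.55 -0.66 0 0 0 -0.65;0.55 -0.66 0 0 0 -0.65;0.55 -0.66 0 0 0 -0.65",
  "grip": 0,
  "newtons": 20
}}

```text
t: 0.72
tool_pos: [317.2, -358.9, 247.6]
orientation: [-2.909, -1.185, 0.0]
contact_force: [0.6, 0.4, 0.1]
grip_width: 41.5
gripper_force: 0.0
```

Request:
{"api": "carry_out", "payload": {
  "plan": "0.74 -0.44 0 0 0 -0.65;0.74 -0.44 0 0 0 -0.65;0.74 -0.44 0 0 0 -0.65;0.74 -0.44 0 0 0 -0.65;0.74 -0.44 0 0 0 -0.65"
}}

```text
t: 1.35
tool_pos: [373.8, -152.4, 247.8]
orientation: [2.666, 1.661, 0.0]
contact_force: [-0.5, -0.6, -0.5]
grip_width: 0.5
gripper_force: 0.0
```

Request:
{"api": "carry_out", "payload": {
  "plan": "0.84 -0.17 0 0 0 -0.65;0.84 -0.17 0 0 0 -0.65;0.84 -0.17 0 0 0 -0.65;0.84 -0.17 0 0 0 -0.65;0.84 -0.17 0 0 0 -0.65"
}}

```text
t: 1.98
tool_pos: [429.3, 54.3, 247.6]
orientation: [2.347, 2.087, -0.0]
contact_force: [0.8, -0.8, 0.8]
grip_width: 0.7
gripper_force: 0.0
```

Run:
```python
from h import *
o=get_obs();print(o["t"],o["tool_pos"],o["orientation"],o["q"],o["contact_force"])
c=get_calibration("wrist");p,d=get_image("wrist");np.savez("/tmp/w1.npz",p=p,d=d,**c)
cv2.imwrite("pics/w1.png",p[:,:,::-1])
```

```text
1.975 [429.28192621  54.30342408 247.5703749 ] [ 2.34738303e+00  2.08727138e+00 -4.57820956e-05] [ 9.85646343e-02  1.35994383e-01  2.03572228e+00 -4.41677185e-04
  9.69647463e-01  2.15988796e-01] [ 0.81969618 -0.84562615  0.80713789]
```

View pics/w1.png

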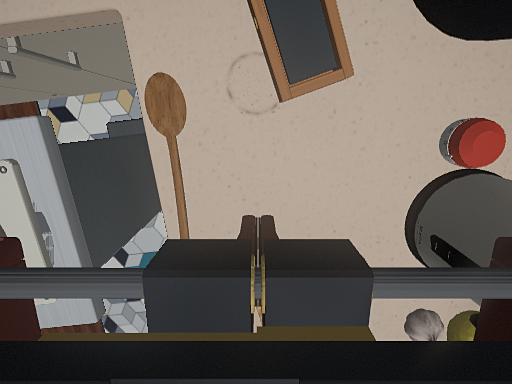

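The picture shows the stand's near (raised-to-be) end at about (315,88), the tile inside it, the pot at upper right and the closed fingers at (258,230). I'll go closer so that the whole stand is in view.

Request:
{"api": "carry_out", "payload": {
  "plan": "0.4 0.1 0 0 0 -0.65;0.4 0.1 0 0 0 -0.65;0.4 0.1 0 0 0 -0.65;0.4 0.1 0 0 0 -0.65"
}}

```text
t: 2.52
tool_pos: [464.5, 148.8, 247.3]
orientation: [-1.966, -2.45, 0.002]
contact_force: [0.4, 0.4, -0.2]
grip_width: 0.3
gripper_force: 0.0
```

Run:
```python
from h import *
o=get_obs();print(o["t"],o["tool_pos"],o["orientation"],o["q"])
c=get_calibration("wrist");p,d=get_image("wrist");np.savez("/tmp/w2.npz",p=p,d=d,**c)
cv2.imwrite("pics/w2.png",p[:,:,::-1])
hsv=cv2.cvtColor(p,cv2.COLOR_RGB2HSV)
S0=np.array([489,233,0]);ex=np.array([np.cos(YS),np.sin(YS),0])
print("stand px",proj(c,[S0+[0,0,42]]),hsv[tuple(proj(c,[S0+[0,0,42]])[0].astype(int)[::-1])])
u,v=proj(c,[S0+[0,0,42]])[0]
vv,uu=np.mgrid[:384,:512];near=(np.hypot(uu-u,vv-v)<170)&(vv<225)
P=bydepth(c,np.c_[uu.ravel(),vv.ravel()],d.ravel()).reshape(384,512,3)
dark=blob(near&(hsv[:,:,2]<110)&(hsv[:,:,1]<110)&(abs(P[:,:,2]-42)<8))
b=rect(dark);print("slate",b.round(0).tolist());W=onplane(c,b,42);print(W.round(1).tolist(),W.mean(0))
print("sizes",np.linalg.norm(np.diff(W[[0,1,2]],axis=0),axis=1),"depth z",np.median(P[dark][:,2]))
e=max((W[1]-W[0],W[2]-W[1]),key=np.linalg.norm);print("yaw",np.arctan2(e[1],e[0]))
top=blob(near&(P[:,:,2]>25)&(P[:,:,2]<52));b=rect(top);W=onplane(c,b,42);print("stand",b.round(0).tolist(),W.mean(0))
# two-view height: slate centre in top & wrist
ct=get_calibration("top")
m=(P[:,:,2]>120)&(P[:,:,0]>560)&(P[:,:,2]<260)&(P[:,:,1]>120);print("pot min x",P[m][:,0].min() if m.any() else None)
for y in range(120,340,30):
    k=m&(abs(P[:,:,1]-y)<15)
    if k.any():print(y,P[k][:,0].min().round(),P[k][:,2].max().round())
```

```text
2.525 [464.48585091 148.78835279 247.27941728] [-1.96575477e+00 -2.45006043e+00  2.18754570e-03] [ 2.85866447e-01  2.22214168e-01  1.92629510e+00 -5.43230779e-04
  9.94463771e-01  6.76854880e-02]
stand px [[294.19654322 110.92725674]] [113  14  73]
slate [[268.0, 175.0], [271.0, 38.0], [321.0, 39.0], [318.0, 176.0]]
[[476.4, 153.1, 42.0], [445.4, 301.8, 42.0], [499.2, 312.5, 42.0], [536.7, 165.1, 42.0]] [489.4320643  233.13071904  42.        ]
sizes [151.80700185  54.8167364 ] depth z 42.10303579295157
yaw 1.7763117890307787
stand [[256.0, 184.0], [258.0, 22.0], [336.0, 23.0], [334.0, 185.0]] [490.52840286 235.6475117   42.        ]
pot min x 595.4846700177234
150 680.0 153.0
180 631.0 187.0
210 609.0 189.0
240 599.0 189.0
270 595.0 189.0
300 596.0 187.0
330 614.0 156.0
```

View pics/w2.png

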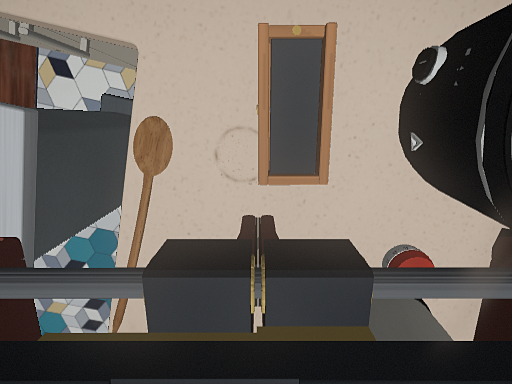

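The wrist picture shows the whole stand, with the brass dot at (296,30) on the far (+y) end. The tile's centre sits at about (294,107), which agrees with the top view to within 1 mm. Its height is 42 mm.

Run:
```python
from h import *
o=get_obs();P,Q=o["tool_pos"],R.from_rotvec(o["orientation"])
ex=np.array([np.cos(YS),np.sin(YS),0]);T=np.array([489.3,233.4,0])+50*ex
print(T)
for z in(180,85,66,48):
    r=go(P,Q,T+[0,0,z],tr(YS));print(z,*r.round(3))
```

```text
[478.42737897 282.2035461    0.        ]
180 0.509 0.171 0.269 -0.002 0.001 -0.002
85 0.509 0.171 0.649 -0.002 0.001 -0.002
66 0.509 0.171 0.725 -0.002 0.001 -0.002
48 0.509 0.171 0.797 -0.002 0.001 -0.002
```

Request:
{"api": "carry_out", "payload": {
  "plan": "0.51 0.17 0.27 0 0 0;0.51 0.17 0.27 0 0 0;0.51 0.17 0.27 0 0 0;0.51 0.17 0.65 0 0 0;0.51 0.17 0.65 0 0 0;0.51 0.17 0.65 0 0 0;0.51 0.17 0.69 0 0 0;0.51 0.17 0.71 0 0 0;0.51 0.17 0.71 0 0 0"
}}

```text
t: 3.7
tool_pos: [478.6, 284.4, 70.8]
orientation: [1.962, 2.453, 0.001]
contact_force: [-0.5, 0.8, -0.4]
grip_width: 0.4
gripper_force: 0.0
```

Request:
{"api": "carry_out", "payload": {
  "plan": "0 0 0.02 0 0 0;0 0 0.03 0 0 0;0 0 0.04 0 0 0;0 0 0.05 0 0 0;0 0 0.05 0 0 0"
}}

```text
t: 4.32
tool_pos: [478.8, 286.1, 58.6]
orientation: [-1.963, -2.453, -0.005]
contact_force: [-2.7, 5.7, 5.8]
grip_width: 0.3
gripper_force: 3.3
```

Request:
{"api": "carry_out", "payload": {
  "plan": "0 0 0.01 0 0 0;0 0 0.02 0 0 0;0 0 0.03 0 0 0;0 0 0.03 0 0 0"
}}

```text
t: 4.82
tool_pos: [478.8, 286.4, 51.3]
orientation: [-1.963, -2.453, -0.006]
contact_force: [-4.2, 7.6, 7.1]
grip_width: 0.4
gripper_force: 5.1
```

Request:
{"api": "carry_out", "payload": {
  "plan": "0 0 0.01 0 0 0;0 0 0.015 0 0 0;0 0 0.02 0 0 0;0 0 0.02 0 0 0"
}}

```text
t: 5.32
tool_pos: [479.2, 286.6, 49.6]
orientation: [1.963, 2.453, 0.007]
contact_force: [-12.1, 3.9, 44.3]
grip_width: 0.5
gripper_force: 21.6
```

Request:
{"api": "carry_out", "payload": {
  "plan": "0 0 -0.15 0 0 0;0 0 -0.3 0 0 0;0 0 -0.6 0 0 0;-0.5 -0.1 -0.8 0 0 0;-0.5 -0.1 -0.8 0 0 0;-0.5 -0.1 -0.8 0 0 0;-0.5 -0.1 -0.8 0 0 0",
  "grip": 1
}}

```text
t: 6.2
tool_pos: [481.6, 156.6, 245.6]
orientation: [1.965, 2.451, 0.002]
contact_force: [-0.0, 0.2, 0.1]
grip_width: 66.8
gripper_force: 0.0
```

Run:
```python
from h import *
o=get_obs();print(o["t"],o["tool_pos"],o["orientation"])
c=get_calibration("wrist");p,d=get_image("wrist");np.savez("/tmp/w3.npz",p=p,d=d,**c)
cv2.imwrite("pics/w3.png",p[:,:,::-1])
ct=get_calibration("top");pt,dt=get_image("top")
ex=np.array([np.cos(YS),np.sin(YS),0]);ey=np.array([-ex[1],ex[0],0]);O=np.array([489.3,233.4,0])
for n,cc,pp,dd in(("wrist",c,p,d),("top",ct,pt,dt)):
    hsv=cv2.cvtColor(pp,cv2.COLOR_RGB2HSV)
    vv,uu=np.mgrid[:384,:512];P=bydepth(cc,np.c_[uu.ravel(),vv.ravel()],dd.ravel()).reshape(384,512,3)-O
    u=P@ex;w=P@ey
    m=(abs(u)<85)&(abs(w)<36)&(P[:,:,2]>12)&(P[:,:,2]<80)&(hsv[:,:,1]<90)&(hsv[:,:,2]<130)
    m=blob(m);Z=P[m];U=u[m];k=np.polyfit(U,Z[:,2],1)
    print(n,m.sum(),"slope",k,"angle",np.arctan(k[0]),"u range",np.percentile(U,[.5,99.5]),"w",np.percentile(w[m],[.5,50,99.5]),"resid",np.std(Z[:,2]-np.polyval(k,U)))
```

```text
6.2 [481.60235796 156.55629761 245.64688077] [1.96453399e+00 2.45083412e+00 2.02601363e-03]
wrist 6098 slope [-0.37477005 43.73593218] angle -0.3585690544276617 u range [-66.01707193  74.58875686] w [-27.15441313   0.65976172  27.95894565] resid 1.7569651803953616Traceback (most recent call last):
  File "<stdin>", line 12, in <module>
  File "h.py", line 19, in blob
    k=1+np.argmax(s[1:,4]);return l==k
        ~~~~~~~~~^^^^^^^^^
    return _wrapfunc(a, 'argmax', axis=axis, out=out, **kwds)
    return bound(*args, **kwds)
ValueError: attempt to get argmax of an empty sequence
```

View pics/w3.png

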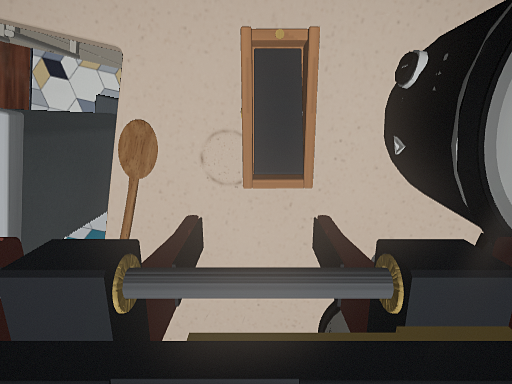

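The tile is tipped by 0.359 rad (full stop). Its raised end is at about (280,182) in the picture, and the open fingers have room beside it.

Run:
```python
from h import *
o=get_obs();P,Q=o["tool_pos"],R.from_rotvec(o["orientation"])
ex=np.array([np.cos(YS),np.sin(YS),0]);O=np.array([489.3,233.4,0])
Rt=tr(YS,.3586);n=-Rt.apply([0,0,1]);print(n@ex,n[2])
T=O-38.3*ex+[0,0,74.1]
for b in(80,0):print(*go(P,Q,T+b*n,Rt).round(3),T+b*n)
print(*go(T+80*n,Rt,T,Rt).round(3))
```

```text
0.3509636329212655 0.9363890902646761
0.247 0.099 0.382 -0.001 -0.685 0.004 [491.52299639 223.42171543 149.01112722]
0.135 0.099 0.682 -0.001 -0.685 0.004 [497.62842771 196.01648369  74.1       ]
0.0 -0.0 0.32 0.0 0.0 0.0
```

Request:
{"api": "carry_out", "payload": {
  "plan": "0.25 0.1 0.38 0 -0.685 0;0.25 0.1 0.38 0 -0.685 0;0.25 0.1 0.38 0 -0.685 0;0.25 0.1 0.38 0 -0.685 0",
  "grip": 1
}}

```text
t: 6.8
tool_pos: [491.0, 224.5, 148.9]
orientation: [1.774, 2.225, -0.325]
contact_force: [-0.1, 0.1, -0.2]
grip_width: 87.5
gripper_force: 0.0
```

Run:
```python
from h import *
o=get_obs();P,Q=o["tool_pos"],R.from_rotvec(o["orientation"]);print(o["t"],P,o["contact_force"])
ex=np.array([np.cos(YS),np.sin(YS),0]);O=np.array([489.3,233.4,0]);Rt=tr(YS,.3586)
T=O-38.3*ex+[0,0,74.1];print(*go(P,Q,T,Rt).round(3))
```

```text
6.8 [490.98556633 224.45910124 148.94396449] [-0.10621844  0.12267398 -0.18397142]
-0.004 0.001 0.321 -0.002 -0.0 0.011
```

Request:
{"api": "carry_out", "payload": {
  "plan": "0 0 0.2 0 0 0;0 0 0.26 0 0 0;0 0 0.3 0 0 0;0 0 0.32 0 0 0;0 0 0.32 0 0 0"
}}

```text
t: 7.42
tool_pos: [498.6, 196.2, 76.0]
orientation: [1.777, 2.22, -0.32]
contact_force: [0.0, 0.5, -0.9]
grip_width: 87.8
gripper_force: 0.0
```

Request:
{"api": "carry_out", "payload": {
  "plan": "0 0 0 0 0 0;0 0 0 0 0 0;0 0 0 0 0 0;0 0 0 0 0 0;0 0 0 0 0 0;0 0 0 0 0 0",
  "grip": 0,
  "newtons": 50
}}

```text
t: 8.18
tool_pos: [498.1, 196.2, 75.3]
orientation: [1.777, 2.221, -0.322]
contact_force: [-1.2, 1.6, 2.1]
grip_width: 55.5
gripper_force: 50.0
```

Request:
{"api": "carry_out", "payload": {
  "plan": "-0.014 0 -0.037 0 0 0;-0.03 0 -0.08 0 0 0;-0.06 0 -0.16 0 0 0;-0.1 0 -0.27 0 0 0;-0.14 0 -0.375 0 0 0;-0.18 0 -0.48 0 0 0;-0.18 0 -0.48 0 0 0"
}}

```text
t: 9.05
tool_pos: [499.3, 196.7, 206.4]
orientation: [1.777, 2.219, -0.314]
contact_force: [-0.3, -0.1, -1.9]
grip_width: 55.1
gripper_force: 50.0
```

Run:
```python
from h import *
o=get_obs();P,Q=o["tool_pos"],R.from_rotvec(o["orientation"]);print(o["t"],P,o["contact_force"],o["grip_width"])
c=get_calibration("wrist");p,d=get_image("wrist");np.savez("/tmp/w4.npz",p=p,d=d,**c)
s=get_image("side")[0]
cv2.imwrite("pics/w4.png",p[:,:,::-1])
vv,uu=np.mgrid[:384,:512];X=bydepth(c,np.c_[uu.ravel(),vv.ravel()],d.ravel())
L=Q.inv().apply(X-P).reshape(384,512,3);hsv=cv2.cvtColor(p,cv2.COLOR_RGB2HSV)
m=(abs(L[:,:,1])<26)&(L[:,:,0]>15)&(L[:,:,0]<130)&(L[:,:,2]>-60)&(L[:,:,2]<80)&(hsv[:,:,1]<90)&(hsv[:,:,2]<130)
k=np.polyfit(L[m][:,0],L[m][:,2],1);print(m.sum(),"tool-frame slope",k,np.arctan(k[0]),L[m].min(0),L[m].max(0))
```

```text
9.05 [499.34991367 196.74854695 206.39927995] [-0.31922406 -0.12838699 -1.87845833] 55.111293263543864
21542 tool-frame slope [1.02317680e-02 1.58259091e+01] 0.010231410924995533 [ 15.00732097 -25.99622266  13.94354733] [123.81072116  25.99962101  19.62265837]
```

View pics/w4.png

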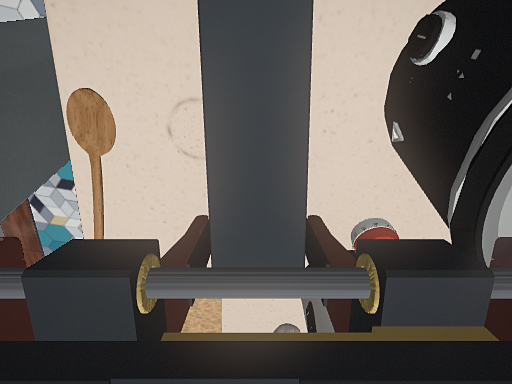

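The picture shows the tile gripped rigidly between both fingers (columns 200–312), with about 0.01 rad of sag. The next moves level it and carry it over to the mat.

Run:
```python
from h import *
o=get_obs();P,Q=o["tool_pos"],R.from_rotvec(o["orientation"])
ym=1.74;ex=np.array([np.cos(ym),np.sin(ym),0]);T=np.array([469,-233.5,0])-48.8*ex
Rt=tr(ym);A=np.array([494,-45,206.]);R1=tr(1.77)
r1=go(P,Q,A,R1).round(2);print(*r1);P1,Q1=apply(P,Q,r1)
r2=go(P1,Q1,T+[0,0,180],Rt).round(2);print(*r2,T)
```

```text
-0.88 -0.23 0.32 0.01 0.68 0.04
-0.91 -0.25 0.11 -0.0 0.0 0.06 [ 477.21779546 -281.60309593    0.        ]
```

Request:
{"api": "carry_out", "payload": {
  "plan": "-0.1 -0.03 0.04 0 0.1 0;-0.25 -0.06 0.09 0 0.22 0.01;-0.4 -0.1 0.15 0 0.34 0.02;-0.55 -0.14 0.2 0 0.46 0.03;-0.7 -0.18 0.25 0 0.58 0.04;-0.82 -0.21 0.3 0.01 0.68 0.04;-0.88 -0.23 0.32 0.01 0.68 0.04;-0.88 -0.23 0.32 0.01 0.68 0.04"
}}

```text
t: 10.15
tool_pos: [492.7, -45.5, 205.0]
orientation: [1.991, 2.43, -0.007]
contact_force: [-0.2, 0.1, -1.6]
grip_width: 55.4
gripper_force: 50.0
```

Request:
{"api": "carry_out", "payload": {
  "plan": "-0.1 -0.03 0.01 0 0 0.01;-0.25 -0.07 0.03 0 0 0.02;-0.4 -0.11 0.05 0 0 0.03;-0.55 -0.15 0.07 0 0 0.04;-0.7 -0.19 0.09 0 0 0.05;-0.82 -0.23 0.1 0 0 0.06;-0.91 -0.25 0.11 0 0 0.06;-0.91 -0.25 0.11 0 0 0.06"
}}

```text
t: 11.15
tool_pos: [477.7, -280.6, 178.5]
orientation: [2.027, 2.399, -0.004]
contact_force: [0.2, -0.0, -1.7]
grip_width: 55.2
gripper_force: 50.0
```

```bash
cat > chk.py <<'E'
from h import *
o=get_obs();P,Q=o["tool_pos"],R.from_rotvec(o["orientation"]);print(o["t"],P,o["contact_force"],o["grip_width"])
c=get_calibration("wrist");p,d=get_image("wrist")
vv,uu=np.mgrid[:384,:512];X=bydepth(c,np.c_[uu.ravel(),vv.ravel()],d.ravel()).reshape(384,512,3)
L=Q.inv().apply((X-P).reshape(-1,3)).reshape(384,512,3);hsv=cv2.cvtColor(p,cv2.COLOR_RGB2HSV)
m=(abs(L[:,:,1])<26)&(L[:,:,0]>15)&(L[:,:,0]<130)&(L[:,:,2]>-60)&(L[:,:,2]<80)&(hsv[:,:,1]<90)&(hsv[:,:,2]<130)
k=np.polyfit(X[m]@Q.apply([1,0,0]),X[m][:,2],1);print(m.sum(),"world slope along tool x",k[0],"z min/max",X[m][:,2].min(),X[m][:,2].max(),"far end x",L[m][:,0].max(),"top tool z",np.median(L[m][:,2]))
t=blob((hsv[:,:,1]>100)&(abs(X[:,:,2]-4)<4)&(abs(X[:,:,0]-469)<100)&(abs(X[:,:,1]+233)<140)) if P[2]>100 else m
print("visible mat range",X[t].min(0),X[t].max(0))
ym=1.74;ex=np.array([np.cos(ym),np.sin(ym),0]);T=np.array([469,-233.5,0])-48.8*ex
for z in(45,30):print(z,*go(P,Q,T+[0,0,z],tr(ym)).round(3))
E
python3 chk.py
```

```text
11.15 [ 477.71466142 -280.58427075  178.52728489] [ 0.20826807 -0.02809799 -1.68980359] 55.160781469805166
21580 world slope along tool x -0.012904033124050314 z min/max 158.22065215459247 164.1165195923999 far end x 123.8541169781361 top tool z 17.04722896208151
visible mat range [ 506.20994731 -160.87893033    2.06912177] [ 512.66708992 -127.39662105    5.62589504]
45 -0.002 -0.002 0.534 -0.003 0.005 -0.002
30 -0.002 -0.002 0.594 -0.003 0.005 -0.002
```

Request:
{"api": "carry_out", "payload": {
  "plan": "0 0 0.15 0 0 0;0 0 0.3 0 0 0;0 0 0.42 0 0 0;0 0 0.5 0 0 0;0 0 0.55 0 0 0;0 0 0.575 0 0 0;0 0 0.585 0 0 0;0 0 0.585 0 0 0"
}}

```text
t: 12.2
tool_pos: [477.5, -280.9, 33.1]
orientation: [2.025, 2.399, -0.004]
contact_force: [-0.6, 0.0, -1.5]
grip_width: 55.0
gripper_force: 50.0
```

```bash
python3 chk.py
```

```text
12.2 [ 477.50000357 -280.94115569   33.14381082] [-0.60110612  0.04913985 -1.46152535] 54.99763220905287
21553 world slope along tool x -0.013339345390964139 z min/max 12.615316162765879 18.59011836540276 far end x 123.74432380098591 top tool z 17.054992741314706
visible mat range [ 431.45827217 -270.30482703   12.61531616] [ 500.51558859 -154.88438634   18.59011837]
45 -0.003 -0.002 -0.047 -0.001 0.006 -0.001
30 -0.002 -0.002 0.013 -0.001 0.006 -0.001
```

Request:
{"api": "carry_out", "payload": {
  "plan": "0 0 0.008 0 0 0;0 0 0.012 0 0 0;0 0 0.012 0 0 0"
}}

```text
t: 12.62
tool_pos: [477.2, -280.9, 29.7]
orientation: [2.026, 2.399, -0.004]
contact_force: [-0.1, -0.1, -1.1]
grip_width: 55.3
gripper_force: 50.0
```

Request:
{"api": "carry_out", "payload": {
  "plan": "0 0 0.004 0 0 0;0 0 0.004 0 0 0"
}}

```text
t: 12.88
tool_pos: [477.3, -281.0, 29.4]
orientation: [2.026, 2.399, -0.004]
contact_force: [-1.6, 0.6, 6.6]
grip_width: 55.4
gripper_force: 54.0
```

Contact at 6.6 N, so I'll release slowly and back straight up.

Request:
{"api": "carry_out", "payload": {
  "plan": "0 0 0 0 0 0;0 0 0 0 0 0;0 0 0 0 0 0;0 0 0 0 0 0;0 0 0 0 0 0",
  "grip": 0.9,
  "newtons": 10
}}

```text
t: 13.5
tool_pos: [475.3, -280.8, 29.4]
orientation: [-2.025, -2.399, 0.006]
contact_force: [-10.4, -2.1, 13.3]
grip_width: 78.6
gripper_force: 6.6
```

Request:
{"api": "carry_out", "payload": {
  "plan": "0 0 -0.05 0 0 0;0 0 -0.15 0 0 0;0 0 -0.35 0 0 0;0 0 -0.6 0 0 0;0 0 -0.8 0 0 0;-0.5 0 -0.8 0 0 0;-0.5 0 -0.8 0 0 0;-0.5 0 -0.8 0 0 0"
}}

```text
t: 14.5
tool_pos: [499.0, -407.3, 229.9]
orientation: [2.027, 2.394, -0.005]
contact_force: [-0.3, 0.4, -0.8]
grip_width: 79.3
gripper_force: 0.0
```

Run:
```python
from h import *
o=get_obs();print(o["t"],o["tool_pos"],o["contact_force"])
ct=get_calibration("top")
for n in("top","wrist"):
    c=get_calibration(n);p,d=get_image(n);hsv=cv2.cvtColor(p,cv2.COLOR_RGB2HSV)
    vv,uu=np.mgrid[:384,:512];X=bydepth(c,np.c_[uu.ravel(),vv.ravel()],d.ravel()).reshape(384,512,3)
    near=(abs(X[:,:,0]-469)<75)&(abs(X[:,:,1]+233)<125)&(X[:,:,2]<40)
    m=near&(hsv[:,:,1]<90)&(hsv[:,:,2]<130)
    if m.sum()<50:print(n,"hidden");continue
    m=blob(m);b=rect(m);W=onplane(c,b,12)
    A=np.c_[X[m][:,:2],np.ones(m.sum())];k=np.linalg.lstsq(A,X[m][:,2],rcond=None)[0]
    e=max((W[1]-W[0],W[2]-W[1]),key=np.linalg.norm)
    print(n,"centre",W.mean(0).round(1),"yaw",np.arctan2(e[1],e[0])%np.pi,"L",np.linalg.norm(e),"tilt",np.hypot(*k[:2]),"z",np.median(X[m][:,2]))
    cv2.imwrite(f"pics/{n}_end.png",p[:,:,::-1])
```

```text
14.5 [ 498.98649419 -407.26296144  229.89760984] [-0.31767191  0.37425056 -0.83238748]
top centre [ 467.9 -228.3   12. ] yaw 1.7499928356190813 L 148.37010528174227 tilt 0.008718141036525302 z 11.744283503665201
wrist centre [ 472.9 -258.1   12. ] yaw 1.758134421571106 L 88.63081225591736 tilt 0.0009182401555384486 z 12.196886226184688
```

View pics/wrist_end.png

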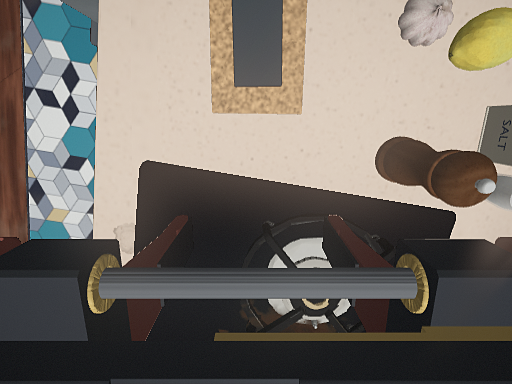

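The tile lies flat on the mat, with its near edge at about (258,86). The top view puts its centre within 6 mm of the mat's centre and its top face at z 12, and the arm is clear.

```bash
python3 -c "
from cell import *
print(job_done())"
```

```text
the job is handed in; nothing more can be done
None
```

I tipped the slate tile fully, lifted it out by its raised end, laid it flat and lengthwise on the cork mat about 5 mm from the centre, let go and handed the job in at about 14.6 s; the hand-in returned no verdict.

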